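# Refill the scrub-jar counter display from the stock tray

### The job

Refill the empty wooden display on the counter from the white stock tray: move the four jars of the tray's front row (the row nearer you) into the display's four round recesses, in the same left-to-right order as the colours stand in the tray. Set each jar down upright on the floor of its recess, do not drop it, and leave the back row of jars where it stands in the tray.

Things in the scene. Friction and masses are not known exactly. Their poses are not given: they have to be found in the camera images.
- stock_tray: low white tray, fixed, 153 x 267 mm, grey strip on its front (near) edge; two rows of four 63 mm square compartments. Origin: on the counter under the centre of the front row; x to the back row, y to the left along the row. Centres: x = 0 (front), 84 (back), y = +99, +33, -33, -99 mm. Floor 4 mm, dividers 10, rim 12 mm above the counter. Each jar has one of its colour behind it.
- display: dark wooden bar, fixed, 82 x 280 x 20 mm, brass rail along its front (near) edge, one row of four round recesses with cork floors, empty at first. Origin: on the counter under its centre; x away from the rail, y to the left along the row. Recess centres: x = 0, y = +99, +33, -33, -99 mm; 60 mm wide, 8 mm deep, floor 12 mm above the counter.
- jar_teal: front-row jar, to be moved: screw-lid jar 46 mm across, 40 mm high, 40 to 70 g, teal-green label and a black lid with a teal-green disc on top. Origin: centre of its underside, z up. Grip it round the lid (upper 17 mm), fingers closing along the tray's x: free in front, 35 mm to the jar behind; its neighbours in the row are about 20 mm away.
- jar_pink: front-row jar, to be moved: screw-lid jar 46 mm across, 40 mm high, 40 to 70 g, coral-pink (crimson) label and a black lid with a coral-pink disc on top. Origin: centre of its underside, z up. Grip it round the lid (upper 17 mm), fingers closing along the tray's x: free in front, 35 mm to the jar behind; its neighbours in the row are about 20 mm away.
- jar_magenta: front-row jar, to be moved: screw-lid jar 46 mm across, 40 mm high, 40 to 70 g, purple-magenta label and a black lid with a purple-magenta disc on top. Origin: centre of its underside, z up. Grip it round the lid (upper 17 mm), fingers closing along the tray's x: free in front, 35 mm to the jar behind; its neighbours in the row are about 20 mm away.
- jar_black: front-row jar, to be moved: screw-lid jar 46 mm across, 40 mm high, 40 to 70 g, black all over, its lid plain black but for pale print. Origin: centre of its underside, z up. Grip it round the lid (upper 17 mm), fingers closing along the tray's x: free in front, 35 mm to the jar behind; its neighbours in the row are about 20 mm away.
- spare_teal: back-row jar, stays in the tray: same kind, 46 mm across, 40 mm high, teal-green label and a black lid with a teal-green disc on top. Origin: centre of its underside, z up.
- spare_pink: back-row jar, stays in the tray: same kind, 46 mm across, 40 mm high, coral-pink (crimson) label and a black lid with a coral-pink disc on top. Origin: centre of its underside, z up.
- spare_magenta: back-row jar, stays in the tray: same kind, 46 mm across, 40 mm high, purple-magenta label and a black lid with a purple-magenta disc on top. Origin: centre of its underside, z up.
- spare_black: back-row jar, stays in the tray: same kind, 46 mm across, 40 mm high, black all over, its lid plain black but for pale print. Origin: centre of its underside, z up.
Mind the look-alikes: they are no part of the job. Leave any orange look-alike of the jar_pink alone. Leave any orange look-alike of the jar_teal alone.

How it is judged:
At the end, for the whole second after the job is handed in: Each front-row jar is upright (0.1 rad), at rest on the floor (3 mm) of the recess (10 mm from its centre each way) with the same place from the left as its colour has in the tray's back row; the back-row jars are upright in their own compartments (15 mm) (((y of jar_teal in the frame of display between 0.089 and 0.109 m and y of spare_teal in the frame of stock_tray between 0.084 and 0.114 m) or (y of jar_teal in the frame of display between 0.023 and 0.043 m and y of spare_teal in the frame of stock_tray between 0.018 and 0.048 m) or (y of jar_teal in the frame of display between -0.043 and -0.023 m and y of spare_teal in the frame of stock_tray between -0.048 and -0.018 m) or (y of jar_teal in the frame of display between -0.109 and -0.089 m and y of spare_teal in the frame of stock_tray between -0.114 and -0.084 m)) and x of jar_teal in the frame of display between -0.01 and 0.01 m and z of jar_teal in the frame of display between 0.009 and 0.015 m and x of spare_teal in the frame of stock_tray between 0.069 and 0.099 m and angle between each of jar_teal, spare_teal, jar_pink, spare_pink, jar_magenta, spare_magenta, jar_black, spare_black's own z axis and vertical below 0.1 rad and linear speed of each of jar_teal, jar_pink, jar_magenta, jar_black below 0.02 m/s and ((y of jar_pink in the frame of display between 0.089 and 0.109 m and y of spare_pink in the frame of stock_tray between 0.084 and 0.114 m) or (y of jar_pink in the frame of display between 0.023 and 0.043 m and y of spare_pink in the frame of stock_tray between 0.018 and 0.048 m) or (y of jar_pink in the frame of display between -0.043 and -0.023 m and y of spare_pink in the frame of stock_tray between -0.048 and -0.018 m) or (y of jar_pink in the frame of display between -0.109 and -0.089 m and y of spare_pink in the frame of stock_tray between -0.114 and -0.084 m)) and x of jar_pink in the frame of display between -0.01 and 0.01 m and z of jar_pink in the frame of display between 0.009 and 0.015 m and x of spare_pink in the frame of stock_tray between 0.069 and 0.099 m and ((y of jar_magenta in the frame of display between 0.089 and 0.109 m and y of spare_magenta in the frame of stock_tray between 0.084 and 0.114 m) or (y of jar_magenta in the frame of display between 0.023 and 0.043 m and y of spare_magenta in the frame of stock_tray between 0.018 and 0.048 m) or (y of jar_magenta in the frame of display between -0.043 and -0.023 m and y of spare_magenta in the frame of stock_tray between -0.048 and -0.018 m) or (y of jar_magenta in the frame of display between -0.109 and -0.089 m and y of spare_magenta in the frame of stock_tray between -0.114 and -0.084 m)) and x of jar_magenta in the frame of display between -0.01 and 0.01 m and z of jar_magenta in the frame of display between 0.009 and 0.015 m and x of spare_magenta in the frame of stock_tray between 0.069 and 0.099 m and ((y of jar_black in the frame of display between 0.089 and 0.109 m and y of spare_black in the frame of stock_tray between 0.084 and 0.114 m) or (y of jar_black in the frame of display between 0.023 and 0.043 m and y of spare_black in the frame of stock_tray between 0.018 and 0.048 m) or (y of jar_black in the frame of display between -0.043 and -0.023 m and y of spare_black in the frame of stock_tray between -0.048 and -0.018 m) or (y of jar_black in the frame of display between -0.109 and -0.089 m and y of spare_black in the frame of stock_tray between -0.114 and -0.084 m)) and x of jar_black in the frame of display between -0.01 and 0.01 m and z of jar_black in the frame of display between 0.009 and 0.015 m and x of spare_black in the frame of stock_tray between 0.069 and 0.099 m); the robot touches nothing.
It fails at once if a back-row jar is pushed out of its place (more than 12 mm) (distance of any of spare_teal, spare_pink, spare_magenta, spare_black from where it was at the start of the episode above 0.012 m).
It fails at once if a jar is dropped (free of the fingers more than 25 mm above a recess floor) instead of set down ((height (world z) of jar_teal above 0.037 m and contact force between the fingers and jar_teal below 0.01 N) or (height (world z) of jar_pink above 0.037 m and contact force between the fingers and jar_pink below 0.01 N) or (height (world z) of jar_magenta above 0.037 m and contact force between the fingers and jar_magenta below 0.01 N) or (height (world z) of jar_black above 0.037 m and contact force between the fingers and jar_black below 0.01 N)).
It also fails if it takes over 90 s, if anything falls off the work surface, if the arm or the gripper's body presses on something with over 40 N, if the wrist force passes 120 N, or if a joint passes its speed limit or range.

### The arm

A 7-joint arm with a two-finger parallel gripper is mounted at the origin on a cart in front of the work surface, level with it; the furniture and walls round the work are solid. World frame = base frame: x ahead of the robot, y to its left, z up, the work surface at z = 0. Lengths are in m, angles in rad, forces in N, time in s.
With the tool pointing down it reaches from about 0.425 to 0.925 m from the base axis. Payload 6.8 kg.
Tool frame: the origin (TCP) lies at the very end of the fingers, on their centre line; the grasp point (between the pads) lies 19 mm behind it; z points along the fingers, y is the line along which they close (so a half turn about z gives the same grasp; the last joint's range is limited). The gripper opens to 85 mm and grips with 20 to 120 N. Pads are 22 mm wide; open, the fingers measure 114 mm over their backs; the gripper's body (76 mm by 85 mm) begins 54 mm behind the grasp point. The pads swing forward as they close: fully open they stand 13 mm farther back than shut.
Start: joints at [-1.425, 0.477, 0.022, 1.555, -0.011, 1.109, -0.083], TCP at [0.169, 0.653, 0.191] pointing down, gripper open.
Joint ranges: [-2.96, 2.96], [-0.34, 2.1], [-1.41, 1.46], [0.24, 2.44], [-1.37, 4.51], [0.17, 1.92], [-2.96, 2.96]. Speed limits (rad/s): [2.39, 2.39, 3.14, 3.14, 3.14, 3.14, 3.14].

### API

Orientations are given as a rotation vector (axis times angle).
In Python, from bench import get_obs, viewer, r gives the robot as it stands. The module is installed in compiled form; this text tells all that it offers.
- The arm moves only by the tool play_rows, never from a script. Its argument "commands" is a list that holds one entry, the list of rows, each a list of 5 numbers: the gripper's target within -1 to 1 (shut at 1, half-way at 0, fully open at -1), then the shift along the tool's x, y, z scaled (see below), then the turn about the tool's z scaled (see below). A call has 1 to 12 rows; each row is the pose to reach, as a shift and turn from the pose commanded when the call began, along the tool's axes at that moment; what a row does not reach only later rows make up. The controller multiplies each number of a shift by 0.2 m and each number of a turn by pi/2 rad. A row lasts 1/12 s, in which the tool goes at most 41.7 mm and 7.16 degrees, less where a joint would pass 70% of its speed; a pose out of reach is approached as far as the arm can. A call with a number of a shift or a turn outside -1 to 1 is refused whole. A call with a gripper value outside its range is refused whole. The fingers move at their own pace and stop on an object; "grip_force" is the grip in N (left out, the last holds). Time passes only in rows, so rows that repeat a pose let the fingers close. It gives the time, the measured TCP pose, the force, the opening and the grip force at its end, in the units of the state.
- get_obs(): the state, without advancing time (a new reading comes with each control period).
- viewer.grab_frame(name): name is "scene" or "top"; returns a dict with "pixels" (420x560x3 uint8, red, green, blue), "fovy" (degrees; the focal length in pixels is half the picture's height over the tangent of half this angle, whatever the lens; pixels are square), "cx", "cy" (the principal point, pixels), "world_to_cam" (4x4, takes a point from world to camera coordinates). Camera axes: x right, y up, looking along -z (the intrinsics and any distortion apply to the point x, -y, -z); pixel columns grow to the right and rows downward; lengths in m; the calibration is good to about 2 mm. A picture is of the moment at which its call begins. There is no depth.
- r.hand_in(): hands the job in; it is judged then, once.
Trained networks look in a picture, given as the dict that the camera call returned (one of the last four; its "shot" number tells which), for a name from the list of things; names that differ only in an ending like _2 or _b are one class to them, and where a whole thing is asked for, a point or a joint stands for the part that bears it (a point fixed in the world has none). Each returns a list of dicts, best first, with "score" (0 to 1); they miss things now and then, are a little off and sometimes report something else, mostly with a low value. They report only what shows in the picture. A call takes as long as a camera call. They do not tell look-alikes from the thing itself.
- viewer.trace(picture, thing): "pixels" (420x560 bool, what is visible of it) and "rect" ([left, top, right, bottom] in pixels, round what is visible of it).
The state is a dict: "clock": time; "joints": joint angles; "qvel": joint speeds; "tau": joint torques, N m; "tcp_pos": TCP position; "orientation": TCP orientation; "contact_force": force on the tool from outside, world axes, zero at the start; "moment": the same for the moment, N m; "grip_width": finger opening in m; "gripper_force": force on a finger pad.
Only numpy, scipy, OpenCV 4.12 (cv2) and the standard library are available. Lean on these libraries where they do the work, as an engineer would, in place of code of your own. Each camera call takes 0.05 s, during which the arm holds its last target. There are 200 camera calls.

## Working session

There is one attempt and no reset: what is moved stays moved. The work goes in short steps, Python scripts to look and compute and a tool call to move; the robot and the scene stay as the last step left them, time stands still between calls to the robot, and variables do not carry over. Pictures are saved under pics/ and viewed, at most 14 in all, crops included, and the job is handed in when it is done.

Besides the shell and the picture viewer there is one more tool, called after "Emit:" in YAML: its name, and indented under it one key for each argument. play_rows: Moves the arm, as the interface text tells. Shifts and turns lie within -1 to 1; 1 stands for 0.2 m of shift or pi/2 rad of turn. Its arguments: {"type":"object","properties":{"commands":{"type":"array","items":{"type":"array","items":{"type":"array","items":{"type":"number","minimum":-1,"maximum":1}}}},"grip_force":{"type":"number"}},"required":["commands"]}

```bash
mkdir -p pics; python3 - <<'E'
from bench import get_obs, viewer, r
import cv2, numpy as np
o=get_obs(); print({k:np.round(v,4).tolist() for k,v in o.items()})
for n in ("scene","top"):
    p=viewer.grab_frame(n); print(n,p["fovy"],p["cx"],p["cy"],p["world_to_cam"].tolist() if hasattr(p["world_to_cam"],'tolist') else p["world_to_cam"],[k for k in p])
    cv2.imwrite(f"pics/{n}0.png",p["pixels"][:,:,::-1])
    for t in ["stock_tray","display","jar_teal","jar_pink","jar_magenta","jar_black","spare_teal","spare_pink","spare_magenta","spare_black"]:
        print(t,[(round(d["score"],2),list(np.round(d["rect"],0))) for d in viewer.trace(p,t)][:4])
E
```

```text
{'clock': 0.0, 'joints': [-1.4251, 0.4778, 0.0224, 1.5565, -0.0114, 1.1093, -0.0831], 'qvel': [0.0, 0.001, -0.0015, -0.0008, -0.0006, -0.0002, 0.0014], 'tau': [-0.0002, -59.6436, 1.6074, -28.1198, 0.0124, 0.0091, -0.0], 'tcp_pos': [0.1694, 0.6527, 0.1904], 'orientation': [-0.3975, -3.1163, 0.0029], 'contact_force': [1.0754, -0.1468, 1.0445], 'moment': [-0.0666, 0.0112, -0.0412], 'gripper_force': 0.0, 'grip_width': 0.0854}
scene 42.56407775366205 286.16433027971306 215.51470205533127 [[-0.83788598492623, -0.5456452013290761, 0.014778042182685894, 0.4182933990723928], [0.22315945960869782, -0.3177220161724997, 0.9215490090203753, -0.1270043470754187], [-0.4981434852041681, 0.7754508589883912, 0.3879807127201183, -1.2287274866888773], [0.0, 0.0, 0.0, 1.0]] ['pixels', 'fovy', 'cx', 'cy', 'world_to_cam', 'shot']
stock_tray [(0.92, [np.float64(203.0), np.float64(228.0), np.float64(304.0), np.float64(272.0)])]
display [(0.73, [np.float64(292.0), np.float64(178.0), np.float64(365.0), np.float64(216.0)])]
jar_teal [(0.85, [np.float64(220.0), np.float64(272.0), np.float64(242.0), np.float64(29
[... 1719 characters left out ...]
loat64(263.0), np.float64(234.0)])]
jar_black [(0.83, [np.float64(218.0), np.float64(208.0), np.float64(236.0), np.float64(227.0)])]
spare_teal [(0.55, [np.float64(202.0), np.float64(175.0), np.float64(220.0), np.float64(190.0)]), (0.49, [np.float64(171.0), np.float64(197.0), np.float64(186.0), np.float64(217.0)])]
spare_pink [(0.68, [np.float64(177.0), np.float64(165.0), np.float64(196.0), np.float64(184.0)]), (0.32, [np.float64(252.0), np.float64(185.0), np.float64(269.0), np.float64(207.0)])]
spare_magenta [(0.62, [np.float64(252.0), np.float64(184.0), np.float64(267.0), np.float64(203.0)])]
spare_black [(0.72, [np.float64(229.0), np.float64(173.0), np.float64(245.0), np.float64(199.0)])]
```

```bash
python3 - <<'E'
import cv2
a=cv2.imread("pics/top0.png"); cv2.imwrite("pics/top0c.png",cv2.resize(a[150:270,110:310],None,fx=4,fy=4,interpolation=cv2.INTER_CUBIC))
cv2.imwrite("pics/top0d.png",cv2.resize(a[180:245,305:440],None,fx=5,fy=5,interpolation=cv2.INTER_CUBIC))
E
```

```text
(no output)
```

View pics/top0c.png

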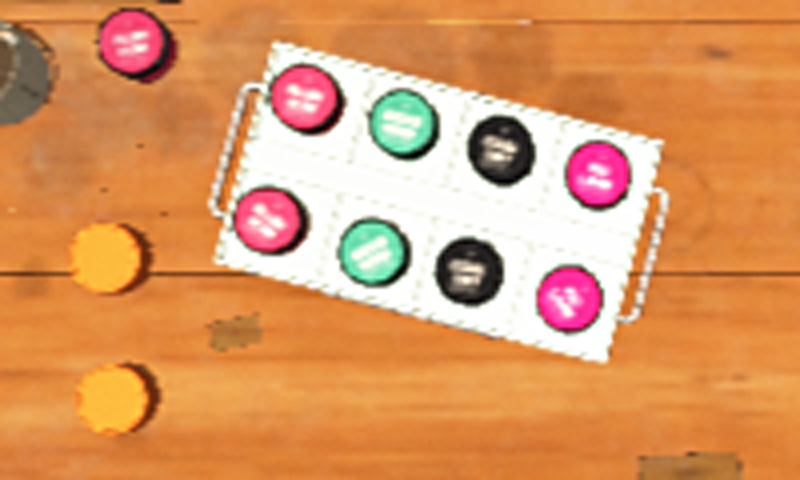

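View pics/top0d.png

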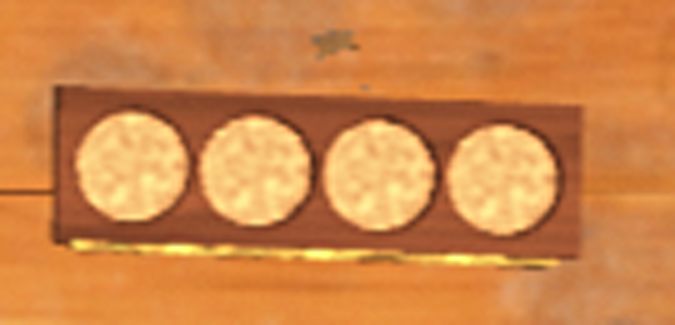

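View pics/scene0.png

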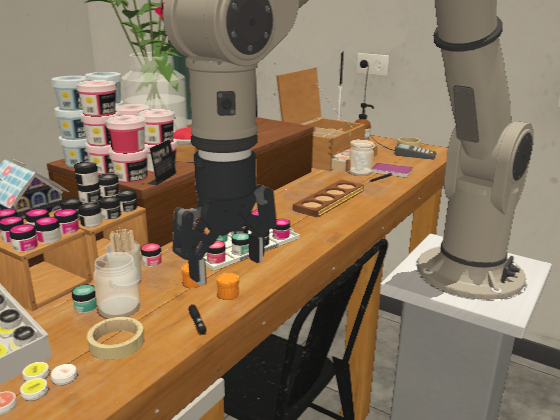

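Top view: tray rows, left to right, are pink, teal, black, magenta (front row crop pixels ≈(270,220), (373,251), (470,271), (569,298)). The orange look-alikes and a stray pink jar stand outside it. The second crop shows the empty display with four cork recesses, and the scene view shows the arm clear of both.

```bash
cat > h.py <<'E'
import numpy as np, cv2
from scipy.spatial.transform import Rotation as R
from bench import get_obs, viewer, r
def ray(p,u,v,z):
    f=210/np.tan(np.radians(p["fovy"])/2); M=np.array(p["world_to_cam"])
    d=M[:3,:3].T@np.array([(u-p["cx"])/f,-(v-p["cy"])/f,-1]); c=-M[:3,:3].T@M[:3,3]
    return (c+d*(z-c[2])/d[2])[:2]
def comps(m,off,lo,hi):
    n,l,s,c=cv2.connectedComponentsWithStats(m.astype(np.uint8))
    return [(c[i]+off, s[i,4]) for i in range(1,n) if lo<s[i,4]<hi]
def go(x,y,z,yaw):
    "shift/turn numbers from the current pose; yaw = wanted world angle of tool y"
    o=get_obs(); q=R.from_rotvec(o["orientation"]); M=q.as_matrix()
    s=M.T@(np.array([x,y,z])-o["tcp_pos"])/0.2
    cur=np.arctan2(M[1,1],M[0,1]); t=-((yaw-cur+np.pi/2)%np.pi-np.pi/2)/(np.pi/2)
    return np.round(s,4),round(t,4)
E
python3 - <<'E'
from h import *
p=viewer.grab_frame("top"); a=p["pixels"]
hsv=cv2.cvtColor(a,cv2.COLOR_RGB2HSV)
x0,y0=160,155; c=hsv[y0:245,x0:280]
H,S,V=[c[...,i].astype(int) for i in range(3)]
cols={"pink":(H>165)&(H<177)&(S>90)&(V>120),"magenta":(H>150)&(H<=168)&(S>90)&(V>120),"teal":(H>70)&(H<95)&(S>80)&(V>90),"black":(V<95)}
for k,m in cols.items():
    for ce,n in comps(cv2.morphologyEx(m.astype(np.uint8),cv2.MORPH_CLOSE,np.ones((5,5))),(x0,y0),60,500):
        print(k,n,np.round(ce,1),np.round(ray(p,*ce,0.044),4))
for i in range(4):
    pass
x0,y0=305,180; c=a[y0:245,x0:440].astype(int)
m=(c[...,2]>85)&(c[...,0]>190)&(c[...,1]>150)
P=[]
for ce,n in comps(cv2.morphologyEx(m.astype(np.uint8),cv2.MORPH_CLOSE,np.ones((3,3))),(x0,y0),150,900):
    q=ray(p,*ce,0.016);P.append(q);print("rec",n,np.round(ce,1),np.round(q,4))
g=cv2.cvtColor(a,cv2.COLOR_RGB2GRAY)
big=cv2.resize(g,None,fx=4,fy=4,interpolation=cv2.INTER_CUBIC)
for nm,(X,Y,W,Hh),z,rr in (("jar",(160,155,120,90),.044,(28,42)),("rec",(305,180,135,65),.018,(40,56))):
    h=cv2.HoughCircles(big[4*Y:4*(Y+Hh),4*X:4*(X+W)],cv2.HOUGH_GRADIENT,1,70,param1=150,param2=18,minRadius=rr[0],maxRadius=rr[1])
    for u,v,ra in h[0][:8]:
        q=((u+.5)/4-.5+X,(v+.5)/4-.5+Y); print(nm,np.round(q,1),ra/4,np.round(ray(p,*q,z),4))
print(viewer.trace(p,"jar_black")[0]["rect"])
E
```

```text
pink 194 [185.4 173.9] [0.5877 0.262 ]
pink 194 [176.3 204.6] [0.5078 0.2849]
magenta 175 [259.1 193. ] [0.5379 0.0706]
magenta 175 [251.9 224.3] [0.4563 0.0893]
teal 149 [210.1 180.1] [0.5715 0.1981]
teal 149 [202.4 212.3] [0.4878 0.2173]
black 176 [235.2 186.9] [0.5538 0.1326]
black 168 [227.2 217.3] [0.4746 0.1531]
rec 365 [330.8 212.9] [ 0.4874 -0.1195]
rec 359 [355.4 213.7] [ 0.4851 -0.1851]
rec 362 [380.  214.6] [ 0.4828 -0.2509]
rec 359 [404.9 215.5] [ 0.4803 -0.3176]
jar [226.8 217.5] 8.6 [0.4741 0.1544]
jar [259.5 193.2] 8.925 [0.5372 0.0695]
jar [211. 181.] 8.45 [0.5693 0.1956]
jar [204.  212.8] 8.4 [0.4865 0.2133]
jar [185.8 174. ] 7.325 [0.5876 0.2613]
jar [234.5 186.8] 8.275 [0.5542 0.1345]
jar [252.  223.5] 7.9 [0.4585 0.0889]
jar [176.8 204.5] 7.325 [0.508  0.2838]
rec [380.2 214.8] 11.025 [ 0.4822 -0.251 ]
rec [330.8 212.8] 10.825 [ 0.4877 -0.119 ]
rec [404.8 215.2] 10.725 [ 0.4808 -0.3165]
rec [355.8 213.2] 11.15 [ 0.4863 -0.1857]
[219.7, 207.7, 235.4, 227.4]
```

```bash
python3 - <<'E'
from h import *
print(go(0.508,0.2845,0.12,-0.256))
E
```

```text
(array([-2.1015, -1.3603,  0.357 ]), np.float64(-0.9986))
```

Emit:
play_rows:
  commands:
    - [[-0.5,-1,-0.65,0,0.5],[-0.5,-1,-0.65,0,0.5],[-0.5,-1,-0.65,0,0.5],[-0.5,-1,-0.65,0,0.5],[-0.5,-1,-0.65,0,0.5],[-0.5,-1,-0.65,0,0.5],[-0.5,-1,-0.65,0,0.5],[-0.5,-1,-0.65,0,0.5]]
  grip_force: 40

```text
clock: 1.87
tcp_pos: [0.3325, 0.4756, 0.1918]
orientation: [1.568, 2.722, 0.001]
contact_force: [-1.2, 1.4, -0.0]
grip_width: 0.0641
gripper_force: 0.0
```

```bash
python3 - <<'E'
from h import *
print(go(0.508,0.2845,0.12,-0.256),np.round(get_obs()["joints"],3))
E
```

```text
(array([-1.2667,  0.2795,  0.3595]), np.float64(0.4977)) [-1.261  0.323  0.242  1.802 -0.089  1.027 -0.46 ]
```

Emit:
play_rows:
  commands:
    - [[-0.5,-1,0.22,0.28,0.5],[-0.5,-1,0.22,0.28,0.5],[-0.5,-1,0.22,0.28,0.5],[-0.5,-1,0.22,0.28,0.5],[-0.5,-1,0.22,0.28,0.5],[-0.5,-1,0.22,0.28,0.5],[-0.5,-1,0.22,0.28,0.5],[-0.5,-1,0.22,0.28,0.5]]

```text
clock: 2.53
tcp_pos: [0.4695, 0.328, 0.135]
orientation: [-2.484, -1.923, 0.001]
contact_force: [-0.5, 0.6, -0.1]
grip_width: 0.0641
gripper_force: 0.0
```

```bash
python3 - <<'E'
from h import *
print(go(0.508,0.2845,0.10,-0.256),np.round(get_obs()["joints"],3))
E
```

```text
(array([-0.1622,  0.2409,  0.1747]), np.float64(0.002)) [-1.074  0.396  0.455  1.885 -0.217  0.91  -0.768]
```

Emit:
play_rows:
  commands:
    - [[-0.5,-0.16,0.24,0.17,0],[-0.5,-0.16,0.24,0.17,0],[-0.5,-0.16,0.24,0.3,0],[-0.5,-0.16,0.24,0.3,0],[-0.5,-0.16,0.24,0.3,0]]

```text
clock: 2.95
tcp_pos: [0.5064, 0.2855, 0.0745]
orientation: [-2.48, -1.927, 0.004]
contact_force: [-0.7, -0.0, -0.2]
grip_width: 0.0639
gripper_force: 0.0
```

```bash
python3 - <<'E'
from h import *
print(go(0.508,0.2845,0.017,-0.256),np.round(get_obs()["joints"],3))
for n,(X,Y,W,H) in (("top",(130,120,160,120)),("scene",(160,180,160,120))):
    p=viewer.grab_frame(n)["pixels"]
    cv2.imwrite(f"pics/{n}1.png",cv2.resize(p[Y:Y+H,X:X+W,::-1],None,fx=4,fy=4,interpolation=cv2.INTER_CUBIC))
a=cv2.imread("pics/top1.png");b=cv2.imread("pics/scene1.png");cv2.imwrite("pics/both1.png",cv2.resize(np.hstack([a,b]),(800,300),interpolation=cv2.INTER_AREA))
E
```

```text
(array([-0.0024,  0.0098,  0.2876]), np.float64(0.004)) [-0.946  0.493  0.428  1.906 -0.277  0.803 -0.618]
```

View pics/both1.png

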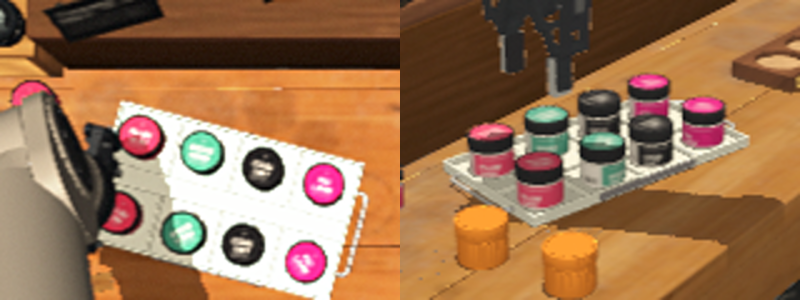

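```bash
python3 - <<'E'
from h import *
o=get_obs(); print(o["clock"],o["tcp_pos"])
for n in ("top","scene"):
    p=viewer.grab_frame(n); f=210/np.tan(np.radians(p["fovy"])/2); M=np.array(p["world_to_cam"])
    im=p["pixels"][:,:,::-1].copy()
    for q,c in ((o["tcp_pos"],(0,255,255)),([.508,.2845,.044],(255,255,0)),([.4875,.2155,.044],(255,0,0)),([.4803,-.3176,.012],(255,0,0))):
        k=M@np.r_[q,1]; u,v=p["cx"]+f*k[0]/-k[2],p["cy"]-f*k[1]/-k[2]; print(n,round(u),round(v))
        cv2.circle(im,(round(u),round(v)),3,c,1)
    cv2.imwrite(f"pics/{n}2.png",im)
a=cv2.imread("pics/top2.png");b=cv2.imread("pics/scene2.png")
cv2.imwrite("pics/both2.png",np.hstack([cv2.resize(a[110:290,80:280],(400,360)),cv2.resize(b[120:300,160:360],(400,360))]))
E
```

```text
3.05 [0.50779626 0.2864487  0.0763658 ]
top 173 204
top 176 205
top 203 212
top 405 216
scene 215 231
scene 216 243
scene 241 235
scene 346 186
```

View pics/both2.png

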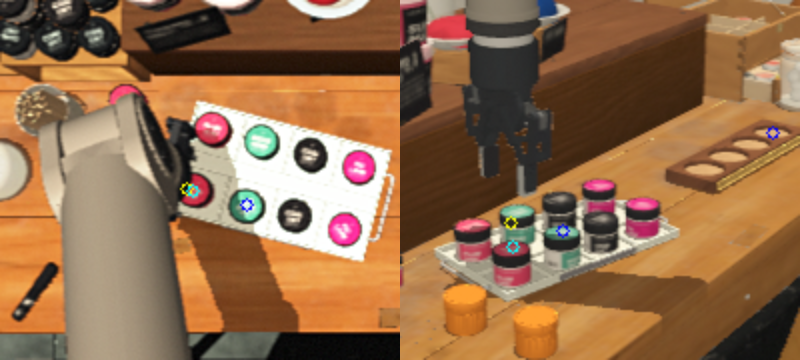

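```bash
python3 - <<'E'
from h import *
o=get_obs(); T=R.from_rotvec(o["orientation"]).as_matrix(); t=np.array(o["tcp_pos"]); J={}
outs=[]
for n,(X,Y,W,H) in (("top",(140,150,100,100)),("scene",(165,150,100,100))):
    p=viewer.grab_frame(n); f=210/np.tan(np.radians(p["fovy"])/2); M=np.array(p["world_to_cam"])
    im=cv2.resize(p["pixels"][Y:Y+H,X:X+W,::-1],(400,400),interpolation=cv2.INTER_CUBIC)
    for h,c in ((0,(0,255,255)),(-.02,(0,255,0)),(-.04,(255,255,0)),(-.06,(255,0,255)),(-.09,(255,255,255))):
        for s in (-.032,.032):
            k=M@np.r_[t+T@[0,s,h],1]; u,v=p["cx"]+f*k[0]/-k[2],p["cy"]-f*k[1]/-k[2]
            cv2.circle(im,(round((u-X)*4),round((v-Y)*4)),3,c,-1)
    outs.append(im)
cv2.imwrite("pics/both3.png",np.hstack(outs)); print(o["clock"],o["grip_width"])
E
```

```text
3.15 0.06409602964078022
```

View pics/both3.png

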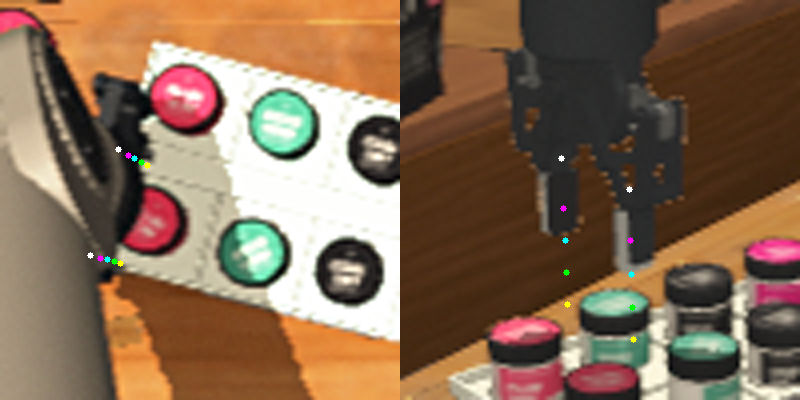

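The tips appear about 40 mm above the reported TCP (at the cyan marks), while sideways they agree. I'll descend to the nominal grasp height, which is safe either way, and look.

Emit:
play_rows:
  commands:
    - [[-0.5,0.005,0.005,0.1,0],[-0.5,0.005,0.005,0.2,0],[-0.5,0.005,0.005,0.27,0],[-0.5,0.005,0.005,0.29,0],[-0.5,0.005,0.005,0.29,0]]

```text
clock: 3.67
tcp_pos: [0.5087, 0.2849, 0.0169]
orientation: [-2.484, -1.923, 0.002]
contact_force: [-0.3, -0.6, -0.2]
grip_width: 0.0639
gripper_force: 0.0
```

```bash
cat > look.py <<'E'
from h import *
import sys
def look(name,boxes=(("top",(140,150,100,100)),("scene",(165,150,100,100))),w=.032):
    o=get_obs(); T=R.from_rotvec(o["orientation"]).as_matrix(); t=np.array(o["tcp_pos"]); outs=[]
    for n,(X,Y,W,H) in boxes:
        p=viewer.grab_frame(n); f=210/np.tan(np.radians(p["fovy"])/2); M=np.array(p["world_to_cam"])
        im=cv2.resize(p["pixels"][Y:Y+H,X:X+W,::-1],(400,400),interpolation=cv2.INTER_CUBIC)
        for h,c in ((0,(0,255,255)),(-.02,(0,255,0)),(-.04,(255,255,0))):
            for s in (-w,w):
                k=M@np.r_[t+T@[0,s,h],1]; u,v=p["cx"]+f*k[0]/-k[2],p["cy"]-f*k[1]/-k[2]
                cv2.circle(im,(round((u-X)*400/W),round((v-Y)*400/H)),3,c,-1)
        outs.append(im)
    cv2.imwrite(f"pics/{name}.png",np.hstack(outs)); print(o["clock"],o["grip_width"],np.round(o["tcp_pos"],4),np.round(o["contact_force"],1))
E
python3 -c "
from look import *
look('l4',(('top',(140,150,100,100)),('scene',(165,180,100,100))))"
```

```text
3.6667 0.06392845667307709 [0.5087 0.2849 0.0169] [-0.3 -0.6 -0.2]
```

View pics/l4.png

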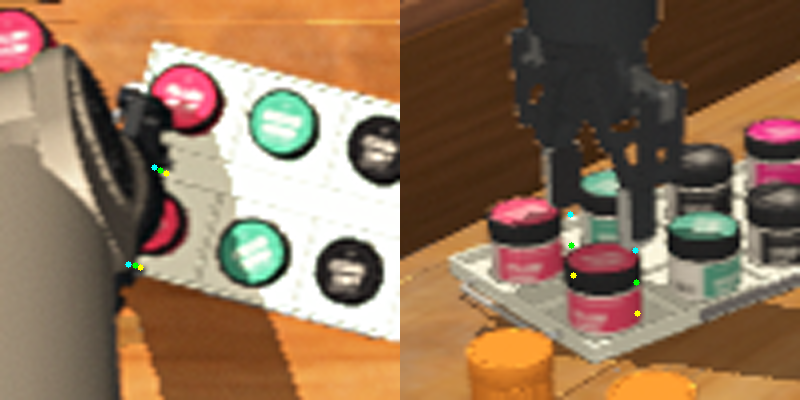

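The fingers straddle the jar sideways, but their tips stand at z ≈ 0.06 rather than 0.017. The real tips are about 40 mm above the reported TCP, so I'll lower in small steps and watch the force.

Emit:
play_rows:
  commands:
    - [[-0.5,0,0,0.04,0],[-0.5,0,0,0.08,0],[-0.5,0,0,0.08,0]]

```text
clock: 4.02
tcp_pos: [0.5085, 0.2847, 0.0003]
orientation: [-2.484, -1.923, 0.002]
contact_force: [0.4, -0.3, 0.3]
grip_width: 0.0638
gripper_force: 0.0
```

Emit:
play_rows:
  commands:
    - [[-0.5,0,0,0.03,0],[-0.5,0,0,0.05,0],[-0.5,0,0,0.05,0]]

```text
clock: 4.27
tcp_pos: [0.5088, 0.2846, -0.0095]
orientation: [-2.485, -1.922, 0.002]
contact_force: [-0.4, 0.2, -0.1]
grip_width: 0.0637
gripper_force: 0.0
```

```bash
python3 -c "
from look import *
look('l5',(('top',(140,150,100,100)),('scene',(165,180,100,100))))"
```

```text
4.2667 0.06372961383511243 [ 0.5088  0.2846 -0.0095] [-0.4  0.2 -0.1]
```

View pics/l5.png

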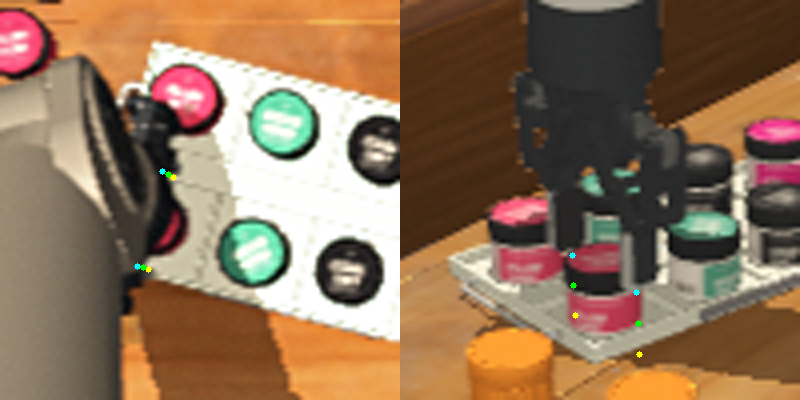

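Now the front finger's tip is beside the lid at (645,283) crop, roughly mid-lid. 10 mm more, then close.

Emit:
play_rows:
  commands:
    - [[-0.5,0,0,0.03,0],[-0.5,0,0,0.05,0],[-0.5,0,0,0.05,0],[0.1,0,0,0.05,0],[0.2,0,0,0.05,0],[0.2,0,0,0.05,0],[0.2,0,0,0.05,0],[0.2,0,0,0.05,0],[0.2,0,0,0.05,0]]
  grip_force: 40

```text
clock: 5.12
tcp_pos: [0.5096, 0.285, -0.0184]
orientation: [2.485, 1.922, 0.001]
contact_force: [0.5, -0.8, 1.3]
grip_width: 0.0443
gripper_force: 40.8
```

Emit:
play_rows:
  commands:
    - [[0.3,0,0,-0.05,0],[0.3,0,0,-0.1,0],[0.3,0,0,-0.1,0],[0.3,0,0,-0.1,0]]

```text
clock: 5.45
tcp_pos: [0.5101, 0.2854, 0.0025]
orientation: [-2.485, -1.922, -0.003]
contact_force: [0.6, -0.7, 0.1]
grip_width: 0.0445
gripper_force: 40.9
```

```bash
python3 -c "
from look import *
print(go(.4874,-.1195,.1,-.0358))
look('l6',(('top',(140,150,100,100)),('scene',(165,180,100,100))),.023)"
```

```text
(array([-1.9875,  0.3991, -0.4903]), np.float64(-0.1388))
5.45 0.04446416293731768 [0.5101 0.2854 0.0025] [ 0.6 -0.7  0.1]
```

View pics/l6.png

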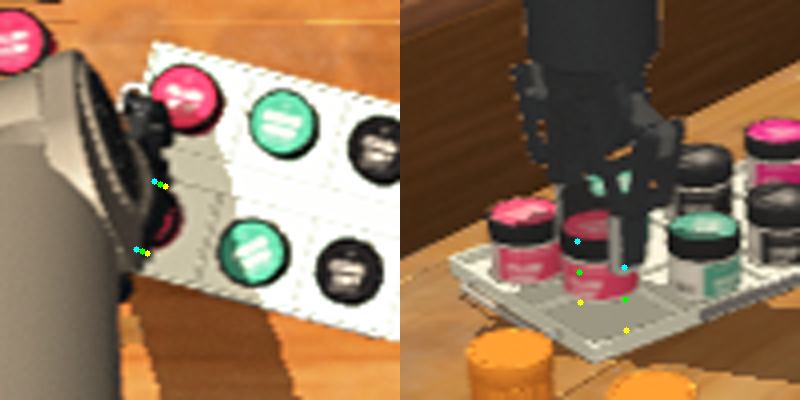

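Emit:
play_rows:
  commands:
    - [[0.3,0,0,-0.15,0],[0.3,0,0,-0.3,0],[0.3,-0.1,0.02,-0.3,0],[0.3,-0.25,0.05,-0.3,0],[0.3,-0.45,0.09,-0.3,0],[0.3,-0.65,0.13,-0.3,0],[0.3,-0.85,0.17,-0.3,0],[0.3,-1,0.2,-0.3,0],[0.3,-1,0.2,-0.3,0]]

```text
clock: 6.3
tcp_pos: [0.4966, 0.0733, 0.0614]
orientation: [2.493, 1.909, -0.004]
contact_force: [-0.6, 0.3, -0.0]
grip_width: 0.0445
gripper_force: 41.2
```

```bash
python3 -c "
from look import *
print(go(.4874,-.1195,.06,-.0358),get_obs()['joints'].round(2) if hasattr(get_obs()['joints'],'round') else get_obs()['joints'])"
```

```text
(array([-0.9427,  0.207 ,  0.0097]), np.float64(-0.1451)) [-0.65  0.4   0.46  2.1  -0.27  0.7  -0.27]
```

Emit:
play_rows:
  commands:
    - [[0.3,-0.2,0.04,0,-0.05],[0.3,-0.4,0.08,0,-0.1],[0.3,-0.6,0.13,0,-0.145],[0.3,-0.8,0.17,0,-0.145],[0.3,-0.94,0.205,0,-0.145],[0.3,-0.94,0.205,0,-0.145],[0.3,-0.94,0.205,0,-0.145],[0.3,-0.94,0.205,0,-0.145]]

```text
clock: 6.97
tcp_pos: [0.4903, -0.1102, 0.0611]
orientation: [-2.249, -2.192, 0.0]
contact_force: [0.5, 0.7, -0.2]
grip_width: 0.0441
gripper_force: 41.2
```

```bash
python3 -c "
from look import *
print(go(.4874,-.1195,-.009,-.0358),np.round(get_obs()['joints'],2))
look('l7',(('top',(300,160,100,100)),('scene',(270,150,100,100))),.023)"
```

```text
(array([-0.0471, -0.0129,  0.3505]), np.float64(0.0063)) [-0.24  0.4   0.42  2.1  -0.25  0.69  0.31]
6.9667 0.0441073200199111 [ 0.4903 -0.1102  0.0611] [ 0.5  0.7 -0.2]
```

View pics/l7.png

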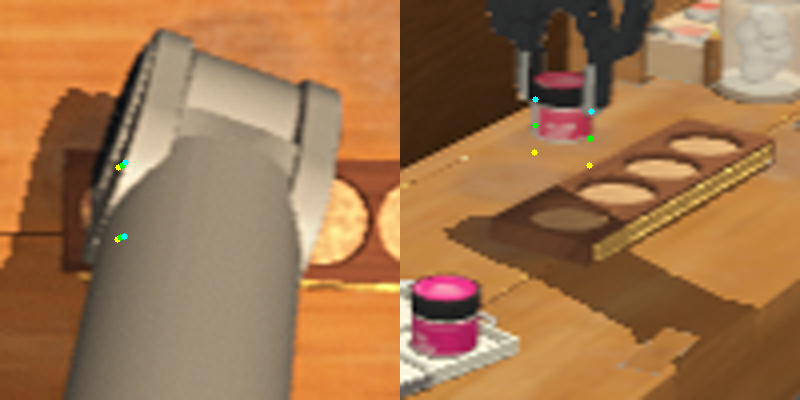

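Emit:
play_rows:
  commands:
    - [[0.3,-0.045,-0.013,0,0.006],[0.3,-0.045,-0.013,0.1,0.006],[0.3,-0.045,-0.013,0.2,0.006],[0.3,-0.045,-0.013,0.26,0.006],[0.3,-0.045,-0.013,0.28,0.006],[0.3,-0.045,-0.013,0.28,0.006],[0.3,-0.045,-0.013,0.28,0.006]]

```text
clock: 7.65
tcp_pos: [0.4877, -0.1199, 0.0057]
orientation: [2.26, 2.182, 0.0]
contact_force: [0.5, -0.1, -1.0]
grip_width: 0.0443
gripper_force: 41.2
```

```bash
python3 -c "
from look import *
print(go(.4874,-.1195,-.0104,-.0358))"
```

```text
(array([ 0.0018, -0.0017,  0.0806]), np.float64(0.0004))
```

Emit:
play_rows:
  commands:
    - [[0.3,0,0,0.03,0],[0.3,0,0,0.05,0],[0.3,0,0,0.065,0],[0.3,0,0,0.075,0],[0.3,0,0,0.075,0]]

```text
clock: 8.07
tcp_pos: [0.4873, -0.1198, -0.01]
orientation: [-2.26, -2.181, 0.001]
contact_force: [-0.2, 0.6, -0.8]
grip_width: 0.0442
gripper_force: 41.2
```

Emit:
play_rows:
  commands:
    - [[0.3,0,0,0.005,0],[0.3,0,0,0.005,0],[0.3,0,0,0.01,0],[0.3,0,0,0.01,0]]

```text
clock: 8.4
tcp_pos: [0.4876, -0.1199, -0.0106]
orientation: [-2.261, -2.181, -0.001]
contact_force: [-4.3, 1.2, 15.4]
grip_width: 0.0443
gripper_force: 42.8
```

Emit:
play_rows:
  commands:
    - [[0.3,0,0,-0.007,0],[-0.4,0,0,-0.007,0],[-0.4,0,0,-0.007,0],[-0.4,0,0,-0.007,0],[-0.5,0,0,-0.1,0],[-0.5,0,0,-0.25,0],[-0.5,0,0,-0.4,0],[-0.5,0,0,-0.45,0],[-0.5,0,0,-0.45,0]]

```text
clock: 9.15
tcp_pos: [0.4896, -0.1202, 0.0807]
orientation: [2.258, 2.179, 0.006]
contact_force: [0.4, 0.2, 0.1]
grip_width: 0.064
gripper_force: 0.0
```

```bash
python3 -c "
from look import *
print(go(.4877,.2160,.07,-.256))
look('l8',(('top',(300,160,100,100)),('scene',(270,150,100,100))),.03)"
```

```text
(array([ 1.6797, -0.0695,  0.0535]), np.float64(0.1404))
9.15 0.06402607245923805 [ 0.4896 -0.1202  0.0807] [0.4 0.2 0.1]
```

View pics/l8.png

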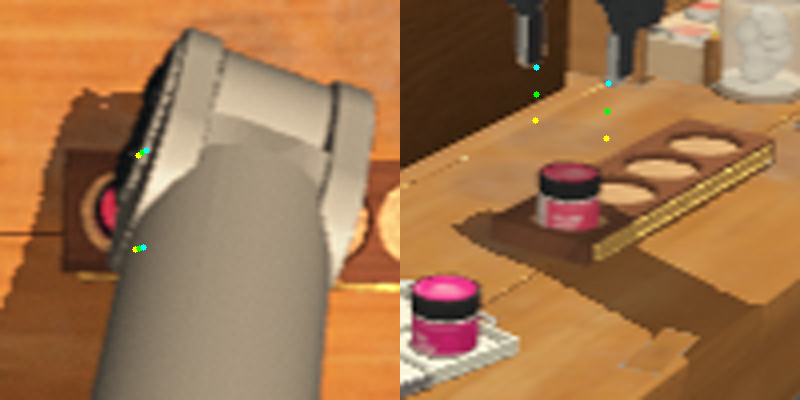

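Emit:
play_rows:
  commands:
    - [[-0.5,0.2,0,0,0.07],[-0.5,0.4,-0.02,0,0.14],[-0.5,0.6,-0.02,0,0.14],[-0.5,0.8,-0.03,0,0.14],[-0.5,1,-0.04,0,0.14],[-0.5,1,-0.04,0,0.14]]

```text
clock: 9.75
tcp_pos: [0.4853, 0.0894, 0.0766]
orientation: [-2.472, -1.933, 0.001]
contact_force: [-0.1, 0.7, -0.0]
grip_width: 0.0641
gripper_force: 0.0
```

```bash
python3 -c "
from look import *
print(go(.4877,.2165,.03,-.256))"
```

```text
(array([ 0.6193, -0.1407,  0.2345]), np.float64(0.008))
```

Emit:
play_rows:
  commands:
    - [[-0.5,0.2,-0.05,0,0.008],[-0.5,0.4,-0.09,0,0.008],[-0.5,0.6,-0.136,0,0.008],[-0.5,0.62,-0.14,0.1,0.008],[-0.5,0.62,-0.14,0.2,0.008],[-0.5,0.62,-0.14,0.235,0.008],[-0.5,0.62,-0.14,0.235,0.008]]

```text
clock: 10.33
tcp_pos: [0.4885, 0.2056, 0.0285]
orientation: [-2.498, -1.904, 0.01]
contact_force: [-0.1, -0.0, 0.3]
grip_width: 0.0643
gripper_force: 0.0
```

```bash
python3 -c "
from look import *
print(go(.4877,.2165,-.0187,-.256))"
```

```text
(array([ 0.0526, -0.0172,  0.236 ]), np.float64(-0.0078))
```

Emit:
play_rows:
  commands:
    - [[-0.5,0,0,0,0],[-0.5,0,0,0,0],[-0.5,0,0,0,0]]

```text
clock: 10.58
tcp_pos: [0.4916, 0.2069, 0.0322]
orientation: [2.499, 1.903, 0.002]
contact_force: [-0.3, 1.4, -1.3]
grip_width: 0.064
gripper_force: 0.0
```

```bash
python3 -c "
from look import *
print(go(.4877,.2165,-.0187,-.256))"
```

```text
(array([ 0.0409, -0.0321,  0.2546]), np.float64(-0.0084))
```

Emit:
play_rows:
  commands:
    - [[-0.5,0.041,-0.032,0,-0.008],[-0.5,0.041,-0.032,0.08,-0.008],[-0.5,0.041,-0.032,0.16,-0.008],[-0.5,0.041,-0.032,0.23,-0.008],[-0.5,0.041,-0.032,0.254,-0.008],[-0.5,0.041,-0.032,0.254,-0.008],[-0.5,0.041,-0.032,0.254,-0.008]]

```text
clock: 11.17
tcp_pos: [0.4871, 0.2173, -0.0189]
orientation: [-2.486, -1.921, -0.001]
contact_force: [0.6, 0.2, 0.1]
grip_width: 0.064
gripper_force: 0.0
```

Emit:
play_rows:
  commands:
    - [[0.1,0,0,0,0],[0.3,0,0,0,0],[0.3,0,0,0,0],[0.3,0,0,0,0],[0.3,0,0,0,0],[0.3,0,0,0,0]]

```text
clock: 11.67
tcp_pos: [0.4875, 0.2174, -0.0182]
orientation: [-2.486, -1.92, -0.003]
contact_force: [-1.6, 0.2, 5.3]
grip_width: 0.0446
gripper_force: 40.4
```

Emit:
play_rows:
  commands:
    - [[0.3,0,0,-0.1,0],[0.3,0,0,-0.25,0],[0.3,0,0,-0.4,0],[0.3,-0.1,0.025,-0.4,0],[0.3,-0.25,0.065,-0.4,0],[0.3,-0.45,0.115,-0.4,0],[0.3,-0.65,0.165,-0.4,0],[0.3,-0.85,0.215,-0.4,0],[0.3,-1,0.255,-0.4,0],[0.3,-1,0.255,-0.4,0],[0.3,-1,0.255,-0.4,0],[0.3,-1,0.255,-0.4,0]]

```text
clock: 12.67
tcp_pos: [0.486, 0.0111, 0.061]
orientation: [-2.486, -1.92, -0.002]
contact_force: [0.0, 0.4, -0.7]
grip_width: 0.0447
gripper_force: 41.1
```

```bash
python3 -c "
from look import *
print(go(.4851,-.1851,.06,-.0358))"
```

```text
(array([-0.9506,  0.2435,  0.0043]), np.float64(-0.1398))
```

Emit:
play_rows:
  commands:
    - [[0.3,-0.2,0.05,0,-0.05],[0.3,-0.4,0.1,0,-0.1],[0.3,-0.6,0.15,0,-0.14],[0.3,-0.8,0.2,0,-0.14],[0.3,-0.95,0.243,0,-0.14],[0.3,-0.95,0.243,0,-0.14],[0.3,-0.95,0.243,0,-0.14],[0.3,-0.95,0.243,0,-0.14],[0.3,-0.95,0.243,0,-0.14],[0.3,-0.95,0.243,0,-0.14]]

```text
clock: 13.5
tcp_pos: [0.4852, -0.1833, 0.0605]
orientation: [-2.256, -2.185, -0.001]
contact_force: [0.2, 0.7, -1.9]
grip_width: 0.0448
gripper_force: 41.1
```

```bash
python3 -c "
from look import *
print(go(.4851,-.1851,-.0102,-.0358))"
```

```text
(array([-0.0094, -0.    ,  0.3534]), np.float64(0.0025))
```

Emit:
play_rows:
  commands:
    - [[0.3,-0.009,0,0.08,0.002],[0.3,-0.009,0,0.16,0.002],[0.3,-0.009,0,0.24,0.002],[0.3,-0.009,0,0.29,0.002],[0.3,-0.009,0,0.32,0.002],[0.3,-0.009,0,0.335,0.002],[0.3,-0.009,0,0.345,0.002],[0.3,-0.009,0,0.35,0.002],[0.3,-0.009,0,0.35,0.002],[0.3,-0.009,0,0.35,0.002]]

```text
clock: 14.33
tcp_pos: [0.4851, -0.1875, -0.0089]
orientation: [2.264, 2.178, 0.001]
contact_force: [1.0, 0.4, -0.5]
grip_width: 0.0448
gripper_force: 41.1
```

Emit:
play_rows:
  commands:
    - [[0.3,0.01,0,0.005,0],[0.3,0.01,0,0.009,0],[0.3,0.01,0,0.009,0],[0.3,0.01,0,0.009,0]]

```text
clock: 14.67
tcp_pos: [0.4852, -0.1854, -0.0102]
orientation: [2.264, 2.178, 0.002]
contact_force: [-2.4, 1.7, 9.7]
grip_width: 0.0445
gripper_force: 42.2
```

Emit:
play_rows:
  commands:
    - [[0.3,0,0,-0.006,0],[-0.4,0,0,-0.006,0],[-0.4,0,0,-0.006,0],[-0.4,0,0,-0.006,0],[-0.5,0,0,-0.1,0],[-0.5,0,0,-0.25,0],[-0.5,0,0,-0.4,0],[-0.5,0.2,-0.01,-0.4,0.07],[-0.5,0.4,-0.03,-0.4,0.14],[-0.5,0.6,-0.04,-0.4,0.14],[-0.5,0.8,-0.055,-0.4,0.14],[-0.5,0.8,-0.055,-0.4,0.14]]

```text
clock: 15.67
tcp_pos: [0.4796, -0.016, 0.0683]
orientation: [-2.475, -1.929, -0.002]
contact_force: [0.2, -0.6, 0.1]
grip_width: 0.0641
gripper_force: 0.0
```

```bash
python3 -c "
from look import *
print(go(.4745,.1538,.03,-.256))"
```

```text
(array([ 0.8163, -0.232 ,  0.1948]), np.float64(0.0058))
```

Emit:
play_rows:
  commands:
    - [[-0.5,0.2,-0.06,0,0.006],[-0.5,0.4,-0.12,0,0.006],[-0.5,0.6,-0.18,0,0.006],[-0.5,0.82,-0.232,0,0.006],[-0.5,0.82,-0.232,0.1,0.006],[-0.5,0.82,-0.232,0.195,0.006],[-0.5,0.82,-0.232,0.195,0.006],[-0.5,0.82,-0.232,0.195,0.006],[-0.5,0.82,-0.232,0.195,0.006],[-0.5,0.82,-0.232,0.195,0.006]]

```text
clock: 16.5
tcp_pos: [0.4778, 0.1446, 0.0308]
orientation: [2.5, 1.902, 0.002]
contact_force: [-0.5, -1.1, 0.4]
grip_width: 0.0643
gripper_force: 0.0
```

```bash
python3 -c "
from look import *
print(go(.4745,.1538,-.0187,-.256),np.round(get_obs()['joints'],2))"
```

```text
(array([ 0.0395, -0.0286,  0.2473]), np.float64(-0.0087)) [-0.75  0.45  0.41  2.12 -0.3   0.62 -0.4 ]
```

Emit:
play_rows:
  commands:
    - [[-0.5,0.04,-0.029,0,-0.008],[-0.5,0.04,-0.029,0.08,-0.008],[-0.5,0.04,-0.029,0.16,-0.008],[-0.5,0.04,-0.029,0.23,-0.008],[-0.5,0.04,-0.029,0.247,-0.008],[-0.5,0.04,-0.029,0.247,-0.008],[-0.5,0.04,-0.029,0.247,-0.008]]

```text
clock: 17.08
tcp_pos: [0.4739, 0.1548, -0.019]
orientation: [2.486, 1.921, 0.001]
contact_force: [0.2, 0.2, 0.5]
grip_width: 0.0639
gripper_force: 0.0
```

Emit:
play_rows:
  commands:
    - [[0.1,0,0,0,0],[0.3,0,0,0,0],[0.3,0,0,0,0],[0.3,0,0,0,0],[0.3,0,0,0,0],[0.3,0,0,0,0]]

```text
clock: 17.58
tcp_pos: [0.4742, 0.155, -0.0184]
orientation: [-2.486, -1.92, -0.003]
contact_force: [-1.8, -1.2, 6.3]
grip_width: 0.0446
gripper_force: 40.1
```

Emit:
play_rows:
  commands:
    - [[0.3,0,0,-0.1,0],[0.3,0,0,-0.25,0],[0.3,0,0,-0.4,0],[0.3,-0.1,0.03,-0.4,0],[0.3,-0.25,0.07,-0.4,0],[0.3,-0.45,0.125,-0.4,0],[0.3,-0.65,0.18,-0.4,0],[0.3,-0.85,0.24,-0.4,0],[0.3,-1,0.28,-0.4,0],[0.3,-1,0.28,-0.4,0],[0.3,-1,0.28,-0.4,0],[0.3,-1,0.28,-0.4,0]]

```text
clock: 18.58
tcp_pos: [0.4774, -0.0525, 0.0608]
orientation: [-2.486, -1.92, -0.001]
contact_force: [0.3, 0.9, -0.8]
grip_width: 0.0446
gripper_force: 41.1
```

```bash
python3 -c "
from look import *
print(go(.4828,-.2509,.06,-.0358))"
```

```text
(array([-0.9527,  0.2768,  0.0032]), np.float64(-0.1399))
```

Emit:
play_rows:
  commands:
    - [[0.3,-0.2,0.06,0,-0.05],[0.3,-0.4,0.115,0,-0.1],[0.3,-0.6,0.175,0,-0.14],[0.3,-0.8,0.23,0,-0.14],[0.3,-0.95,0.277,0,-0.14],[0.3,-0.95,0.277,0,-0.14],[0.3,-0.95,0.277,0,-0.14],[0.3,-0.95,0.277,0,-0.14],[0.3,-0.95,0.277,0,-0.14],[0.3,-0.95,0.277,0,-0.14]]

```text
clock: 19.42
tcp_pos: [0.4833, -0.2485, 0.0603]
orientation: [-2.256, -2.185, -0.001]
contact_force: [1.6, 2.0, -0.8]
grip_width: 0.0441
gripper_force: 41.1
```

```bash
python3 -c "
from look import *
print(go(.4828,-.2509,-.0102,-.0358))"
```

```text
(array([-0.0122, -0.002 ,  0.3523]), np.float64(0.0025))
```

Emit:
play_rows:
  commands:
    - [[0.3,-0.003,-0.002,0.08,0.002],[0.3,-0.003,-0.002,0.16,0.002],[0.3,-0.003,-0.002,0.24,0.002],[0.3,-0.003,-0.002,0.29,0.002],[0.3,-0.003,-0.002,0.32,0.002],[0.3,-0.003,-0.002,0.335,0.002],[0.3,-0.003,-0.002,0.345,0.002],[0.3,-0.003,-0.002,0.35,0.002],[0.3,-0.003,-0.002,0.355,0.002],[0.3,-0.003,-0.002,0.355,0.002],[0.3,-0.003,-0.002,0.358,0.002],[0.3,-0.003,-0.002,0.358,0.002]]

```text
clock: 20.42
tcp_pos: [0.4827, -0.2517, -0.0104]
orientation: [2.264, 2.178, 0.001]
contact_force: [-2.0, 1.1, 4.9]
grip_width: 0.0446
gripper_force: 41.9
```

Emit:
play_rows:
  commands:
    - [[0.3,0,0,-0.002,0],[-0.4,0,0,-0.002,0],[-0.4,0,0,-0.002,0],[-0.4,0,0,-0.002,0],[-0.5,0,0,-0.1,0],[-0.5,0,0,-0.25,0],[-0.5,0,0,-0.4,0],[-0.5,0.2,-0.02,-0.4,0.07],[-0.5,0.4,-0.045,-0.4,0.14],[-0.5,0.6,-0.07,-0.4,0.14],[-0.5,0.8,-0.09,-0.4,0.14],[-0.5,0.8,-0.09,-0.4,0.14]]

```text
clock: 21.42
tcp_pos: [0.47, -0.082, 0.0682]
orientation: [-2.475, -1.928, -0.001]
contact_force: [-0.1, 0.8, -0.8]
grip_width: 0.0644
gripper_force: 0.0
```

```bash
python3 -c "
from look import *
print(go(.457,.0892,.03,-.256))"
```

```text
(array([ 0.8133, -0.2719,  0.1947]), np.float64(0.0055))
```

Emit:
play_rows:
  commands:
    - [[-0.5,0.2,-0.07,0,-0.003],[-0.5,0.4,-0.14,0,-0.003],[-0.5,0.6,-0.21,0,-0.003],[-0.5,0.85,-0.295,0,-0.003],[-0.5,0.85,-0.295,0.1,-0.003],[-0.5,0.85,-0.295,0.195,-0.003],[-0.5,0.85,-0.295,0.195,-0.003],[-0.5,0.85,-0.295,0.195,-0.003],[-0.5,0.85,-0.295,0.195,-0.003],[-0.5,0.85,-0.295,0.195,-0.003]]

```text
clock: 22.25
tcp_pos: [0.4578, 0.0876, 0.0307]
orientation: [2.486, 1.919, 0.002]
contact_force: [0.6, 0.2, -0.3]
grip_width: 0.064
gripper_force: 0.0
```

```bash
python3 -c "
from look import *
print(go(.457,.0892,-.0187,-.256),np.round(get_obs()['joints'],2))"
```

```text
(array([ 0.0067, -0.0064,  0.247 ]), np.float64(0.0)) [-0.67  0.4   0.42  2.2  -0.29  0.59 -0.29]
```

Emit:
play_rows:
  commands:
    - [[-0.5,0.005,-0.006,0,0],[-0.5,0.005,-0.006,0.08,0],[-0.5,0.005,-0.006,0.16,0],[-0.5,0.005,-0.006,0.23,0],[-0.5,0.005,-0.006,0.247,0],[-0.5,0.005,-0.006,0.247,0],[-0.5,0.005,-0.006,0.247,0]]

```text
clock: 22.83
tcp_pos: [0.4565, 0.0896, -0.019]
orientation: [2.485, 1.921, 0.001]
contact_force: [0.8, -0.8, -0.8]
grip_width: 0.064
gripper_force: 0.0
```

Emit:
play_rows:
  commands:
    - [[0.1,0,0,0,0],[0.3,0,0,0,0],[0.3,0,0,0,0],[0.3,0,0,0,0],[0.3,0,0,0,0],[0.3,0,0,0,0]]

```text
clock: 23.33
tcp_pos: [0.4567, 0.0899, -0.0185]
orientation: [2.485, 1.922, 0.003]
contact_force: [-0.7, -0.5, 6.6]
grip_width: 0.0446
gripper_force: 39.9
```

Emit:
play_rows:
  commands:
    - [[0.3,0,0,-0.1,0],[0.3,0,0,-0.25,0],[0.3,0,0,-0.4,0],[0.3,-0.1,0.03,-0.4,0],[0.3,-0.25,0.08,-0.4,0],[0.3,-0.45,0.145,-0.4,0],[0.3,-0.65,0.21,-0.4,0],[0.3,-0.85,0.27,-0.4,0],[0.3,-1,0.32,-0.4,0],[0.3,-1,0.32,-0.4,0],[0.3,-1,0.32,-0.4,0],[0.3,-1,0.32,-0.4,0]]

```text
clock: 24.33
tcp_pos: [0.4678, -0.1193, 0.0606]
orientation: [-2.485, -1.922, -0.001]
contact_force: [1.3, 0.1, -0.5]
grip_width: 0.0444
gripper_force: 41.2
```

```bash
python3 -c "
from look import *
print(go(.4803,-.3176,.06,-.0358))"
```

```text
(array([-0.9439,  0.3097,  0.0026]), np.float64(-0.1389))
```

Emit:
play_rows:
  commands:
    - [[0.3,-0.2,0.065,0,-0.05],[0.3,-0.4,0.13,0,-0.1],[0.3,-0.6,0.195,0,-0.14],[0.3,-0.8,0.26,0,-0.14],[0.3,-0.945,0.31,0,-0.14],[0.3,-0.945,0.31,0,-0.14],[0.3,-0.945,0.31,0,-0.14],[0.3,-0.945,0.31,0,-0.14],[0.3,-0.945,0.31,0,-0.14],[0.3,-0.945,0.31,0,-0.14]]

```text
clock: 25.17
tcp_pos: [0.481, -0.3158, 0.0602]
orientation: [-2.254, -2.187, -0.001]
contact_force: [0.3, 0.2, -0.7]
grip_width: 0.0447
gripper_force: 41.2
```

```bash
python3 -c "
from look import *
print(go(.4803,-.3176,-.0102,-.0358))"
```

```text
(array([-0.0093, -0.0029,  0.3521]), np.float64(0.0034))
```

Emit:
play_rows:
  commands:
    - [[0.3,0,-0.003,0.08,0.002],[0.3,0,-0.003,0.16,0.002],[0.3,0,-0.003,0.24,0.002],[0.3,0,-0.003,0.29,0.002],[0.3,0,-0.003,0.32,0.002],[0.3,0,-0.003,0.335,0.002],[0.3,0,-0.003,0.345,0.002],[0.3,0,-0.003,0.35,0.002],[0.3,0,-0.003,0.355,0.002],[0.3,0,-0.003,0.355,0.002],[0.3,0,-0.003,0.358,0.002],[0.3,0,-0.003,0.358,0.002]]

```text
clock: 26.17
tcp_pos: [0.4801, -0.3186, -0.0104]
orientation: [2.262, 2.179, 0.001]
contact_force: [-0.5, 1.3, 3.3]
grip_width: 0.0444
gripper_force: 42.0
```

Release, rise and move left out of the view (toward the gap between tray and display).

Emit:
play_rows:
  commands:
    - [[0.3,0,0,-0.002,0],[-0.4,0,0,-0.002,0],[-0.4,0,0,-0.002,0],[-0.4,0,0,-0.002,0],[-0.5,0,0,-0.1,0],[-0.5,0,0,-0.25,0],[-0.5,0,0,-0.45,0],[-0.5,0,0,-0.6,0],[-0.5,0.3,0,-0.6,0],[-0.5,0.6,0,-0.6,0],[-0.5,1,0,-0.6,0],[-0.5,1,0,-0.6,0]]

```text
clock: 27.17
tcp_pos: [0.4857, -0.1503, 0.1091]
orientation: [2.263, 2.179, 0.001]
contact_force: [1.6, 0.2, 0.3]
grip_width: 0.0636
gripper_force: 0.0
```

Emit:
play_rows:
  commands:
    - [[-0.5,0.3,0,-0.1,0],[-0.5,0.6,0,-0.1,0],[-0.5,0.8,0,-0.1,0],[-0.5,0.8,0,-0.1,0],[-0.5,0.8,0,-0.1,0],[-0.5,0.8,0,-0.1,0],[-0.5,0.8,0,-0.1,0]]

```text
clock: 27.75
tcp_pos: [0.4917, 0.0076, 0.1288]
orientation: [2.262, 2.18, -0.001]
contact_force: [0.1, -0.4, 0.6]
grip_width: 0.0642
gripper_force: 0.0
```

```bash
python3 -c "
from look import *
look('end',(('top',(300,140,140,140)),('scene',(190,140,190,140))))
p=viewer.grab_frame('top');a=p['pixels']
hsv=cv2.cvtColor(a,cv2.COLOR_RGB2HSV)
for x0,x1,z in ((160,280,.044),(305,440,.052)):
    c=hsv[155:245,x0:x1]; H,S,V=[c[...,i].astype(int) for i in range(3)]
    for k,m in {'pink':(H>165)&(H<178)&(S>90)&(V>110),'mag':(H>150)&(H<=168)&(S>90)&(V>110),'teal':(H>70)&(H<95)&(S>80)&(V>70),'black':V<70}.items():
        for ce,n in comps(cv2.morphologyEx(m.astype(np.uint8),cv2.MORPH_CLOSE,np.ones((5,5))),(x0,155),60,500): print(k,n,np.round(ray(p,*ce,z),4))
"
```

```text
27.75 0.06423051862997947 [0.4917 0.0076 0.1288] [ 0.1 -0.4  0.6]
pink 196 [0.5878 0.2619]
pink 102 [0.5414 0.0747]
mag 115 [0.538  0.0756]
teal 153 [0.5714 0.1977]
black 156 [0.5535 0.133 ]
pink 202 [ 0.4885 -0.1197]
pink 204 [ 0.4804 -0.3197]
mag 166 [ 0.4805 -0.3196]
teal 157 [ 0.4864 -0.1848]
black 196 [ 0.4835 -0.2483]
```

View pics/end.png

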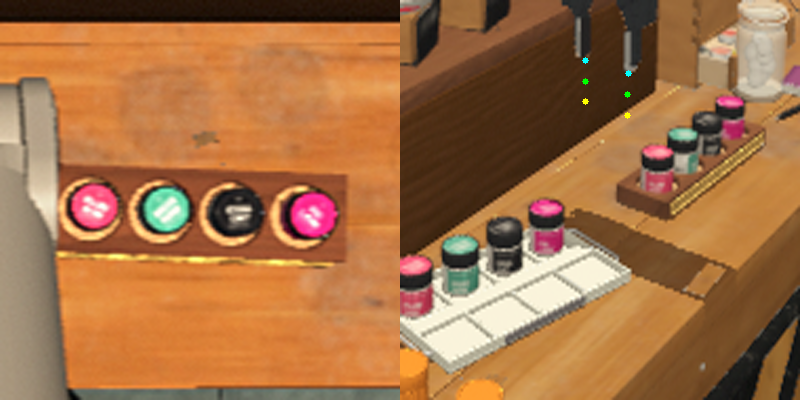

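The picture shows pink, teal, black and magenta upright in the display recesses, each measured within about 3 mm of its centre. The back row still stands in the tray and the arm is clear.

```bash
python3 -c "
from bench import r
print(r.hand_in())"
```

```text
the job is handed in; nothing more can be done
None
```

The four front-row jars (pink, teal, black, magenta from the left) stand upright in the display in tray order, the back row is still in the tray, and the job is handed in; hand-in gave no verdict.

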